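# Close the fermenting crock: valve disc first, then the quarter-turn ring

## Task

Close the open crock on the worktop: first seat the small valve disc that fits its mouth flat in the mouth, then set the small eared ring that fits over the disc and fully down on the neck, and turn it a quarter turn (either way) so that its ears end up in line with the two lugs on the neck and it is locked. The wider disc and ring belong to another crock; let go of everything at the end.

Things in the scene. Friction and masses are not known exactly. Their poses are not given: they have to be found in the camera images.
- mouth (a point): Rim centre of the open white crock, 82 mm up; z up. The crock (86 mm wide, on a black foot) is held fast. In the rim is a round recess 41 mm wide, 6 mm deep, for the disc. The neck is 46 mm wide outside; two opposite lugs (46 degrees each) stick out of it along this point's +y and -y to 58 mm across, tops 5 mm and undersides 10 mm below the rim.
- disc_center (a point): Centre, 11 mm above its underside, of the small loose steel disc, 35 mm wide, 4 mm thick, about 30 g, lying flat with an upright black rubber nipple (15 mm wide, 18 mm tall above the plate) to pick it by; z up, yaw is free. It has 3 mm play all round in the recess; seated, this point is 5 mm above the rim. The 58 mm disc is a bystander.
- ring_center (a point): Centre, 18 mm above its underside, of the small loose steel ring, 72 mm wide, about 60 g, lying right way up; z up. Its flange (top 2 mm above this point, 31 mm hole for the nipple) carries two upright ears at +y and -y, 16 mm tall, 18 mm long along x, 54 mm over their outer faces: grip across these, along y, fingertips just above the flange. The 94 mm ring is a bystander.
- ring: The same small ring; origin at the centre of its underside. Two lugs (50 degrees each) inside its lower edge, under the ears, pass the neck's lugs only with its y axis 50 to 90 degrees from the mouth's y. Flange on the rim, its origin is 17 mm below the rim; turned until both y axes are in line (either way round) it is locked. 3 mm play all round, turns freely, no stop.

How it is judged (in metres and radians):
On the way, in this order (a step that is already met when the one before it is completed fails the run):
1. the small disc lies flat in the recess of the crock's mouth (horizontal distance between disc_center and mouth below 0.007 m and z of disc_center in the frame of mouth below 0.008 m and angle between disc_center's own z axis and vertical below 0.18 rad), for 0.2 s.
2. the small ring is over the disc and down on the neck (horizontal distance between ring_center and mouth below 0.008 m and z of ring_center in the frame of mouth below 0.006 m and horizontal distance between disc_center and mouth below 0.007 m), for 0.1 s.
At the end, for the whole second after the job is handed in: Small disc flat in the mouth (within 7 mm of its axis, centre at most 8 mm above the rim), small ring over it and down on the neck (within 8 mm of the axis, centre at most 6 mm above the rim), both tilted under 10 degrees; the ring's ears within 30 degrees of the line of the neck's lugs (all of step 2 and z of disc_center in the frame of mouth below 0.008 m and angle between each of disc_center, ring_center's own z axis and vertical below 0.18 rad and angle between the y axis of ring_center and the y axis of mouth, either way round below 0.52 rad); the robot touches nothing.
It also fails if it takes over 54 s, if anything falls off the work surface, if the arm or the gripper's body presses on something with over 40 N, if the wrist force passes 120 N, or if a joint passes its speed limit or range.

## Robot

A 7-joint arm with a two-finger parallel gripper is mounted at the origin on a cart in front of the work surface, level with it; the furniture and walls round the work are solid. World frame = base frame: x ahead of the robot, y to its left, z up, the work surface at z = 0. Lengths are in mm, angles in rad, forces in N, time in s.
With the tool pointing down it reaches from about 400 to 875 mm from the base axis. Payload 4.4 kg.
Tool frame: the origin (TCP) lies at the very end of the fingers, on their centre line; the grasp point (between the pads) lies 19 mm behind it (ctrl.grasp_offset is the distance from the TCP to the grasp point, in mm); z points along the fingers, y is the line along which they close (so a half turn about z gives the same grasp; the last joint's range is limited). The gripper opens to 85 mm and grips with 20 to 120 N. Pads are 22 mm wide; open, the fingers measure 114 mm over their backs; the gripper's body (76 mm by 85 mm) begins 54 mm behind the grasp point. The pads swing forward as they close: fully open they stand 13 mm farther back than shut.
Start: joints at [-1.362, 0.628, 0.038, 1.517, -0.027, 0.996, -0.02], TCP at [176.356, 625.633, 231.313] pointing down, gripper open.
Joint ranges: [-3.06, 3.06], [-0.37, 2.12], [-1.25, 1.32], [0.18, 2.47], [-1.1, 4.24], [0.23, 1.98], [-2.94, 2.94]. Speed limits (rad/s): [2.57, 2.57, 3.14, 3.14, 3.14, 3.14, 3.14].

## Interface

Orientations are given as [roll, pitch, yaw] about the fixed x, y, z axes, in that order (R = Rz(yaw) Ry(pitch) Rx(roll)).
In Python, from cell import status, cams, ctrl gives the robot as it stands.
- The arm moves only by the tool move_arm, never from a script. Its argument "plan" is a list of rows, each a list of 3 entries, a list of its own where there are three numbers: the shift along the world's x, y, z in mm, then the turn, a rotation vector about the world's x, y, z in degrees, then the opening, from 0 (shut) to 1 (fully open). In form: [[[x, y, z], [wx, wy, wz], gripper], ...]. A call has 1 to 10 rows; each row shifts and turns the commanded pose from where the row before left it; what a row does not reach is not made up. A row lasts 1/8 s, in which the tool goes at most 62.5 mm and 10.7 degrees, less where a joint would pass 70% of its speed; a pose out of reach is approached as far as the arm can. A call with a gripper value outside its range is refused whole. The fingers move at their own pace and stop on an object; the grip force is fixed at half the most. Time passes only in rows, so rows that do not move let the fingers close. It gives the time, the measured TCP pose, the force, the opening and the grip force at its end, in the units of the state.
- status.read_state(): the state, without advancing time (a new reading comes with each control period).
- cams.get_image(name): name is "side" or "top"; returns the picture (400x640x3 uint8, blue, green, red); there is no depth.
- cams.camera_params(name): a dict with "K" (3x3 intrinsics, pixels), "k1" (the pictures are not rectified: a ray, as slopes to the right and down, at radius r is drawn at 1 + k1 r^2 times it, then the intrinsics apply), "pose" (4x4, takes a point from camera to world coordinates). Camera axes: x right, y down, z forward; pixel columns grow to the right and rows downward; lengths in mm; the calibration is good to about 2 mm. A picture is of the moment at which its call begins. camera_params takes no time and is no camera call.
- ctrl.finish_job(): hands the job in; it is judged then, once.
The state is a dict: "clock": time; "qpos": joint angles; "qd": joint speeds; "tau": joint torques, N m; "eef_pos": TCP position; "tool_rot": TCP orientation; "force": force on the tool from outside, world axes, zero at the start; "torque": the same for the moment, N m; "width": finger opening in mm; "gripper_force": force on a finger pad.
Only numpy, scipy, OpenCV 4.12 (cv2) and the standard library are available. Lean on these libraries where they do the work, as an engineer would, in place of code of your own. Each camera call takes 0.05 s, during which the arm holds its last target. There are 200 camera calls.

## Working session

There is one attempt and no reset: what is moved stays moved. The work goes in short steps, Python scripts to look and compute and a tool call to move; the robot and the scene stay as the last step left them, time stands still between calls to the robot, and variables do not carry over. Pictures are saved under pics/ and viewed, at most 11 in all, crops included, and the job is handed in when it is done.

Besides the shell and the picture viewer there is one more tool, called after "Call:" as name(argument=value, ...) on one line, values as JSON. move_arm: Moves the arm, as the interface text tells. Its arguments: {"type":"object","properties":{"plan":{"type":"array","items":{"type":"array"}}},"required":["plan"]}

```bash
ls; mkdir -p pics; python3 - <<'E'
from cell import status,cams,ctrl
import cv2
s=status.read_state();print(s, ctrl.grasp_offset)
for n in("side","top"):
    cv2.imwrite(f"pics/{n}0.png",cams.get_image(n));p=cams.camera_params(n);print(n,p)
E
```

```text
pics
{'clock': 0.0, 'qpos': array([-1.36178984,  0.62933541,  0.03843754,  1.51832625, -0.02698045,
        0.99627964, -0.02004135]), 'qd': array([ 3.93476759e-04,  1.39618317e-04, -8.20056065e-04, -2.00664991e-03,
        6.27779512e-05, -8.12852415e-04, -8.93525546e-04]), 'tau': array([-9.51795337e-04, -5.63388813e+01,  1.22567900e+00, -1.93448746e+01,
        1.09371456e-02,  1.03762862e-02, -3.39814704e-06]), 'eef_pos': array([176.19709849, 625.04580558, 230.40929691]), 'tool_rot': array([-3.13976228e+00,  3.64940338e-05,  2.86676000e+00]), 'force': array([-0.52672037,  0.79318416,  0.42700674]), 'torque': array([-0.00386153, -0.01668165,  0.03146399]), 'gripper_force': 0.0, 'width': 85.52090055068211} 18.700000000000003
side {'K': array([[392.22235778,   0.        , 318.53364346],
       [  0.        , 392.22235778, 195.05739197],
       [  0.        ,   0.        ,   1.        ]]), 'k1': 0.028406182343654544, 'pose': array([[-9.92823098e-01, -5.27506701e-02,  1.07329695e-01,
         2.92111663e+02],
       [-1.19520931e-01,  4.68642349e-01, -8.75265157e-01,
         1.09013664e+03],
       [-4.12841706e-03, -8.81811610e-01, -4.71583758e-01,
         6.72997350e+02],
       [ 0.00000000e+00,  0.00000000e+00,  0.00000000e+00,
         1.00000000e+00]])}
top {'K': array([[455.14024458,   0.        , 319.90031032],
       [  0.        , 455.14024458, 195.56832319],
       [  0.        ,   0.        ,   1.        ]]), 'k1': -0.12256210034415632, 'pose': array([[-2.83830721e-02, -9.85137345e-01,  1.69407236e-01,
         2.11123501e+02],
       [-9.99177351e-01,  3.28717359e-02,  2.37501769e-02,
        -1.35204939e+01],
       [-2.89658962e-02, -1.68593771e-01, -9.85259924e-01,
         1.30699676e+03],
       [ 0.00000000e+00,  0.00000000e+00,  0.00000000e+00,
         1.00000000e+00]])}
```

View pics/side0.png

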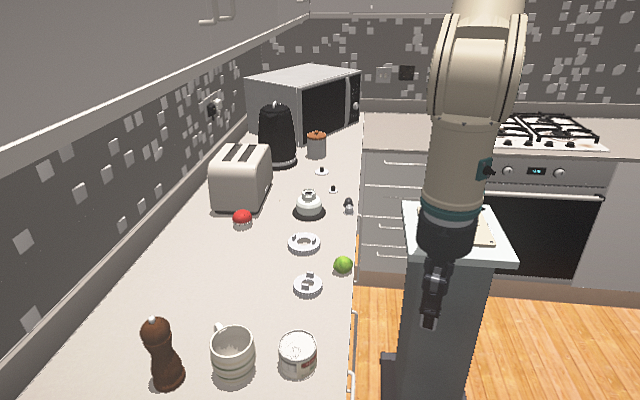

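View pics/top0.png

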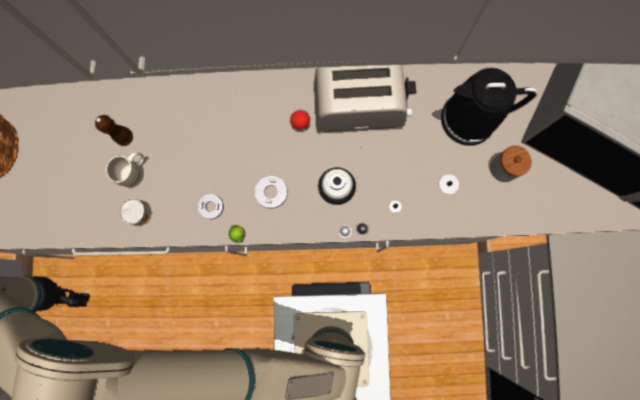

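```bash
cat > h.py <<'E'
import numpy as np, cv2
from cell import status,cams,ctrl
def ray(n,u,v):
    p=cams.camera_params(n);K=p["K"];a=np.array([(u-K[0,2])/K[0,0],(v-K[1,2])/K[1,1]]);s=a.copy()
    for _ in range(20): s=a/(1+p["k1"]*(s@s))
    T=p["pose"];return T[:3,3],T[:3,:3]@np.r_[s,1]
def onz(n,u,v,z):
    o,d=ray(n,u,v);return (o+d*(z-o[2])/d[2])[:2]
def proj(n,P):
    p=cams.camera_params(n);T=p["pose"];c=T[:3,:3].T@(np.array(P,float)-T[:3,3]);s=c[:2]/c[2]
    s=s*(1+p["k1"]*(s@s));return p["K"][:2,:2]@s+p["K"][:2,2]
def tri(u1,v1,u2,v2):
    o1,d1=ray("top",u1,v1);o2,d2=ray("side",u2,v2)
    A=np.c_[d1,-d2];t=np.linalg.lstsq(A,o2-o1,rcond=None)[0];a=o1+d1*t[0];b=o2+d2*t[1]
    return (a+b)/2,np.linalg.norm(a-b)
E
python3 - <<'E'
import cv2,numpy as np
t=cv2.imread("pics/top0.png");s=cv2.imread("pics/side0.png")
def c(i,u,v,w,k): return cv2.resize(i[v-w:v+w,u-w:u+w],(k,k),interpolation=cv2.INTER_CUBIC)
A=np.hstack([c(t,337,185,25,266),c(t,395,206,25,266),c(t,210,206,25,266)])
B=np.hstack([c(s,309,205,25,266),c(s,333,188,25,266),c(s,308,285,25,266)])
cv2.imwrite("pics/c1.png",np.vstack([A,B]))
E
```

```text
(no output)
```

View pics/c1.png

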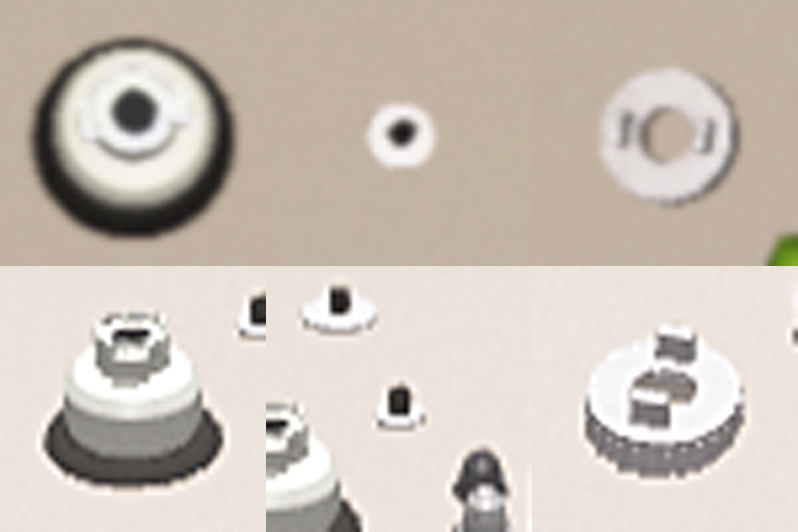

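```bash
python3 - <<'E'
from h import *
t=cv2.imread("pics/top0.png");s=cv2.imread("pics/side0.png")
up=8
def blob(img,u,v,w,f):
    c=cv2.resize(img[v-w:v+w,u-w:u+w],None,fx=up,fy=up,interpolation=cv2.INTER_CUBIC)
    m=f(cv2.cvtColor(c,cv2.COLOR_BGR2HSV).astype(int)).astype(np.uint8)
    n,l,st,ce=cv2.connectedComponentsWithStats(m)
    out=[]
    for i in range(1,n):
        if st[i,4]>up*up*3:
            k=(l==i).astype(np.uint8);ct=max(cv2.findContours(k,cv2.RETR_EXTERNAL,2)[0],key=len)
            h=cv2.convexHull(ct);e=cv2.fitEllipse(ct)
            g=lambda p:np.round((np.array(p)+.5)/up-.5+[u-w,v-w],2)
            out.append((g(ce[i]),st[i,4]/up**2,g(e[0]),np.round(np.array(e[1])/up,1),round(e[2])))
    return out
white=lambda h:(h[...,1]<30)&(h[...,2]>150)
dark=lambda h:h[...,2]<110
for nm,z,u,v,w in(("disc",4,395,206,12),("ring",20,210,206,18)):
    for f in (white,dark):
        for b in blob(t,u,v,w,f): print(nm,b,onz("top",*b[2],z))
print("crock foot/mouth")
for b in blob(t,337,183,22,dark): print(b,onz("top",*b[2],0),onz("top",*b[2],76),onz("top",*b[2],82))
for n,u,v,w in(("disc",333,188,8),("ring",308,285,20),("crock",309,205,22)):
    for b in blob(s,u,v,w,dark): print("side",n,b,onz("side",*b[0],4),onz("side",*b[0],76),onz("side",*b[0],82))
print("pix of disc nom",cv2.cvtColor(t,cv2.COLOR_BGR2HSV)[206,[385,390,395,400]])
E
```

```text
disc (array([394.79, 206.22]), np.float64(114.59375), array([394.85, 206.12]), array([12.7, 13.1]), 96) [ 397.01005706 -197.81647758]
disc (array([395.13, 205.53]), np.float64(13.171875), array([395.1 , 205.55]), array([3.7, 4.4]), 53) [ 398.64880902 -198.63237541]
ring (array([209.7 , 205.89]), np.float64(428.015625), array([209.72, 205.9 ]), array([24.8, 26. ]), 36) [412.68240204 337.92719702]
crock foot/mouth
(array([336.08, 190.58]), np.float64(384.5), array([336.57, 185.79]), array([37.1, 37.6]), 93) [463.2093404  -31.55481692] [448.5509079  -30.50614672] [447.39366323 -30.42335697]
(array([336.78, 180.52]), np.float64(42.015625), array([336.79, 180.53]), array([7.1, 7.3]), 143) [478.86741883 -32.744694  ] [463.29849138 -31.62683415] [462.06936552 -31.53858205]
side disc (array([332.61, 187.99]), np.float64(17.296875), array([332.62, 188.12]), array([4.2, 5.6]), 4) [ 398.7339948  -213.09284834] [387.25890017 -72.83441035] [386.30264229 -61.14620719]
side ring (array([306.63, 287.34]), np.float64(5.5), array([306.07, 287.5 ]), array([2.9, 5.7]), 98) [415.36374797 339.3596432 ] [402.09889704 420.16107526] [400.99349279 426.89452793]
side crock (array([308.17, 192.56]), np.float64(10.96875), array([308.1 , 192.49]), array([2.5, 6.5]), 87) [ 484.39598015 -166.53604286] [463.70162188 -31.28822262] [461.97709202 -20.01757094]
side crock (array([308.62, 215.5 ]), np.float64(209.578125), array([308.85, 211.93]), array([17.7, 30.3]), 88) [459.76648286  -6.02059481] [441.72284332 111.95195182] [440.21920669 121.78299737]
pix of disc nom [[ 15  42 194]
 [  6   5 243]
 [  8  30  34]
 [  6   5 244]]
```

```bash
python3 - <<'E'
import cv2,numpy as np
t=cv2.imread("pics/top0.png");s=cv2.imread("pics/side0.png")
def c(i,u,v,w,k,lo,hi):
    a=cv2.resize(i[v-w:v+w,u-w:u+w],(k,k),interpolation=cv2.INTER_CUBIC).astype(float);return np.clip((a-lo)*255/(hi-lo),0,255)
cv2.imwrite("pics/c2.png",np.hstack([c(t,337,181,15,400,120,255),c(s,309,197,15,400,60,255)]))
E
```

```text
[ WARN:0@0.022] global loadsave.cpp:1063 imwrite_ Unsupported depth image for selected encoder is fallbacked to CV_8U.
```

View pics/c2.png

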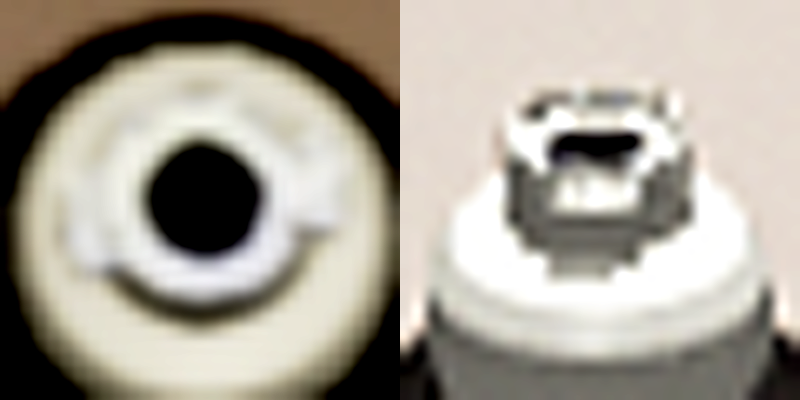

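Call:
move_arm(plan=[[[28,-42,0],[0,0,0],0.5],[[28,-42,0],[0,0,0],0.5],[[28,-42,0],[0,0,0],0.5],[[28,-42,0],[0,0,0],0.5],[[28,-42,0],[0,0,0],0.5],[[28,-42,0],[0,0,0],0.5],[[28,-42,0],[0,0,0],0.5],[[28,-42,0],[0,0,0],0.5],[[28,-42,0],[0,0,0],0.5],[[28,-42,0],[0,0,0],0.5]])

```text
clock: 1.35
eef_pos: [457.0, 204.2, 231.2]
tool_rot: [-3.141, -0.0, 2.867]
force: [0.4, 1.1, 0.8]
width: 42.8
gripper_force: 0.0
```

Call:
move_arm(plan=[[[-7,-50,0],[0,0,0],0.5],[[-7,-50,0],[0,0,0],0.5],[[-7,-50,0],[0,0,0],0.5],[[-8,-50,0],[0,0,0],0.5],[[-8,-50,0],[0,0,0],0.5],[[-8,-51,0],[0,0,0],0.5],[[-7,-51,0],[0,0,0],0.5],[[-7,-50,-50],[0,0,0],0.5],[[0,0,-60],[0,0,0],0.5],[[0,0,-40],[0,0,0],0.5]])

```text
clock: 2.6
eef_pos: [397.1, -190.7, 85.3]
tool_rot: [3.142, -0.002, 2.865]
force: [0.4, -0.0, -0.3]
width: 42.6
gripper_force: 0.0
```

```bash
python3 - <<'E'
from h import *
t=cams.get_image("top");s=cams.get_image("side")
print(status.read_state()["eef_pos"],status.read_state()["qpos"])
c=lambda i,u,v,w,k:cv2.resize(i[v-w:v+w,u-w:u+w],(k,k),interpolation=cv2.INTER_CUBIC)
cv2.imwrite("pics/c3.png",np.hstack([c(t,395,206,40,400),c(s,333,180,30,400)]))
print(proj("top",[397.5,-198,22]),proj("side",[397.5,-198,11]))
E
```

```text
[ 395.29899492 -189.29656949   84.08807371] [ 0.32595586  0.6077967   0.08173715  2.21215111 -0.14265986  0.33494398
  1.82374401]
[395.74465645 205.02764038] [332.60718849 188.16995576]
```

View pics/c3.png

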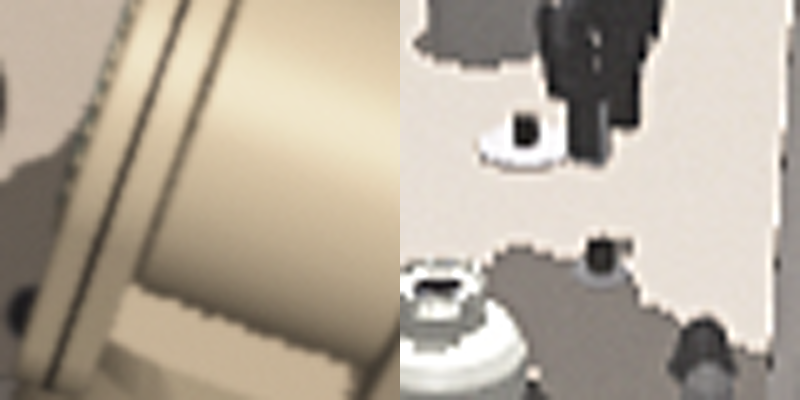

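Call:
move_arm(plan=[[[1.5,-8,-10],[0,0,0],0.5],[[0,0,-20],[0,0,0],0.5],[[0,0,-20],[0,0,0],0.5],[[0,0,0],[0,0,0],0.5]])

```text
clock: 3.2
eef_pos: [400.9, -199.0, 38.3]
tool_rot: [-3.141, -0.0, 2.866]
force: [-0.2, 0.1, 0.5]
width: 42.4
gripper_force: 0.0
```

```bash
python3 - <<'E'
from h import *
P=[]
for k in range(3):
    s=cams.get_image("side");P.append(status.read_state()["eef_pos"])
print(np.round(P,1),status.read_state()["qpos"])
cv2.imwrite("pics/c4.png",cv2.resize(s[160:220,303:363],(500,500),interpolation=cv2.INTER_CUBIC))
E
```

```text
[[ 401.1 -199.2   38.8]
 [ 401.2 -199.1   39.1]
 [ 401.2 -199.1   39.1]] [ 0.3004886   0.71299922  0.14301603  2.21734499 -0.41376244  0.23380342
  2.10912252]
```

View pics/c4.png

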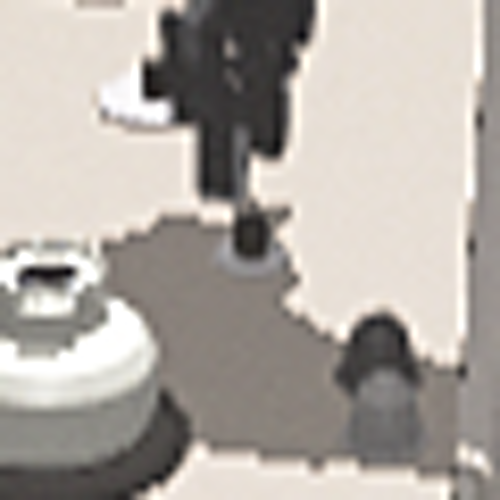

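Call:
move_arm(plan=[[[-2,0.5,0],[1.1,4,0],0.5],[[-1.5,0.5,0],[1.1,4,0],0.5],[[0,0,-5],[0,0,0],0.5],[[0,0,0],[0,0,0],0.5]])

```text
clock: 3.85
eef_pos: [396.0, -197.3, 33.0]
tool_rot: [-3.141, -0.146, 2.867]
force: [-0.5, -0.3, 0.0]
width: 42.9
gripper_force: 0.0
```

```bash
python3 - <<'E'
from h import *
s=status.read_state();print(s["eef_pos"],s["qpos"],s["tool_rot"])
E
```

```text
[ 396.03565031 -197.34936966   32.99537135] [ 0.21153398  0.77151066  0.26239796  2.10327332 -0.37147847  0.45780804
  2.05878917] [-3.14110695 -0.14553384  2.86662352]
```

Room in the wrist now. Descend and grip.

Call:
move_arm(plan=[[[1,0,-10],[0,0,0],0.5],[[0.5,0,-10],[0,0,0],0.5],[[0,0,-5],[0,0,0],0.5],[[0,0,0],[0,0,0],0.3],[[0,0,0],[0,0,0],0],[[0,0,0],[0,0,0],0],[[0,0,0],[0,0,0],0]])

```text
clock: 4.72
eef_pos: [398.3, -197.6, 8.0]
tool_rot: [-3.141, -0.145, 2.867]
force: [-0.2, 0.0, -0.1]
width: 12.3
gripper_force: 58.5
```

```bash
python3 - <<'E'
from h import *
s=status.read_state();print(s["eef_pos"],s["qpos"],s["tool_rot"],s["width"])
E
```

```text
[ 398.26521009 -197.56989543    8.00617182] [ 0.22849716  0.81984022  0.2349015   2.10131275 -0.39035957  0.40816542
  2.07105449] [-3.14073874 -0.14548452  2.86680659] 12.25342844059164
```

Call:
move_arm(plan=[[[0,0,20],[0,0,0],0],[[0,0,40],[0,0,0],0],[[0,0,50],[0,0,0],0],[[13,33,10],[0,0,0],0],[[13,33,0],[0,0,0],0],[[13,33,0],[0,0,0],0],[[13,33,0],[0,0,0],0],[[13,34,0],[0,0,0],0],[[0,0,0],[0,0,0],0]])

```text
clock: 5.85
eef_pos: [464.0, -28.2, 127.7]
tool_rot: [3.14, -0.146, 2.873]
force: [0.2, -0.4, -0.1]
width: 12.5
gripper_force: 58.6
```

```bash
python3 - <<'E'
from h import *
s=cams.get_image("side");t=cams.get_image("top");st=status.read_state();print(st["eef_pos"],st["qpos"],st["tool_rot"],st["width"])
c=lambda i,u,v,w,k:cv2.resize(i[v-w:v+w,u-w:u+w],(k,k),interpolation=cv2.INTER_CUBIC)
cv2.imwrite("pics/c5.png",np.hstack([c(s,309,185,30,400),c(t,337,181,40,400)]))
E
```

```text
[462.85698672 -31.67116521 127.89445218] [-0.21203092  0.62444122  0.36805879  2.00297908 -0.35786756  0.72687379
  1.69318213] [-3.14031293 -0.14597826  2.86738487] 12.376886689984703
```

View pics/c5.png

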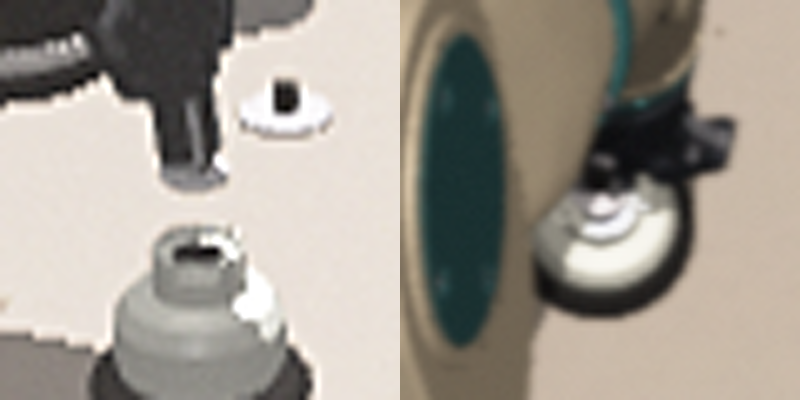

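```bash
python3 - <<'E'
from h import *
for P in([463,-31.5,122],[473,-31.5,122],[463,-31.5,82],[463,-31.5,76]):print(P,proj("side",P),proj("top",P))
s=cv2.imread("pics/c5.png")[:,:400]
hsv=cv2.cvtColor(s,cv2.COLOR_BGR2HSV)
print(hsv[178,150:240:6].tolist())
print(hsv[168:200:3,194].tolist())
st=status.read_state();print(st["eef_pos"])
E
```

```text
[463, -31.5, 122] [308.15765349 179.8692068 ] [336.87663071 177.16263114]
[473, -31.5, 122] [305.07797887 179.71782524] [336.74485764 173.49053255]
[463, -31.5, 82] [308.361773  190.9127599] [336.76410131 180.19851848]
[463, -31.5, 76] [308.39183264 192.54116918] [336.74781499 180.63750271]
[[17, 19, 236], [16, 25, 234], [7, 13, 171], [0, 4, 145], [165, 4, 140], [170, 5, 147], [170, 5, 143], [165, 4, 133], [150, 4, 133], [160, 6, 137], [160, 5, 154], [150, 5, 142], [150, 2, 110], [15, 24, 194], [15, 22, 237]]
[[150, 4, 114], [150, 2, 118], [0, 2, 124], [165, 4, 132], [150, 4, 136], [160, 5, 143], [0, 9, 149], [8, 17, 162], [15, 24, 192], [15, 25, 222], [17, 24, 240]]
[462.85698672 -31.67116521 127.89445218]
```

Call:
move_arm(plan=[[[0,0,-20],[0,0,0],0],[[0,0,-12],[0,0,0],0],[[0,0,-6],[0,0,0],0],[[0,0,-3],[0,0,0],0],[[0,0,-2],[0,0,0],0],[[0,0,0],[0,0,0],0]])

```text
clock: 6.7
eef_pos: [463.2, -31.6, 85.0]
tool_rot: [-3.141, -0.146, 2.867]
force: [-0.6, -0.7, -0.1]
width: 12.4
gripper_force: 58.6
```

Call:
move_arm(plan=[[[0,0,-1],[0,0,0],0],[[0,0,0],[0,0,0],0.2],[[0,0,0],[0,0,0],0.5],[[0,0,0],[0,0,0],0.5],[[0,0,15],[0,0,0],0.5],[[0,0,40],[0,0,0],0.5],[[0,0,40],[0,0,0],0.5],[[-8,58,0],[0,0,0],0.5],[[-8,58,0],[0,0,0],0.5],[[-8,58,0],[0,0,0],0.5]])

```text
clock: 7.95
eef_pos: [439.1, 144.1, 180.1]
tool_rot: [3.141, -0.144, 2.866]
force: [1.0, 0.7, -1.1]
width: 42.8
gripper_force: 0.0
```

```bash
python3 - <<'E'
from h import *
s=cams.get_image("side");t=cams.get_image("top");st=status.read_state();print(st["eef_pos"],st["qpos"],st["tool_rot"],st["width"])
c=lambda i,u,v,w,k:cv2.resize(i[v-w:v+w,u-w:u+w],(k,k),interpolation=cv2.INTER_CUBIC)
cv2.imwrite("pics/side6.png",s);cv2.imwrite("pics/top6.png",t)
cv2.imwrite("pics/c6.png",np.vstack([np.hstack([c(s,309,195,20,400),c(t,337,181,20,400)]),np.hstack([c(s,308,285,20,400),c(t,210,206,20,400)])])[:, :][::1])
a=cv2.imread("pics/c6.png");cv2.imwrite("pics/c6.png",cv2.resize(a,(600,600)))
E
```

```text
[437.36703821 150.03080914 179.56436824] [-0.58978202  0.52992867  0.38482022  1.98260827 -0.36447756  0.82683836
  1.33641231] [ 3.137973   -0.14797867  2.87845052] 42.648748159957506
```

View pics/c6.png

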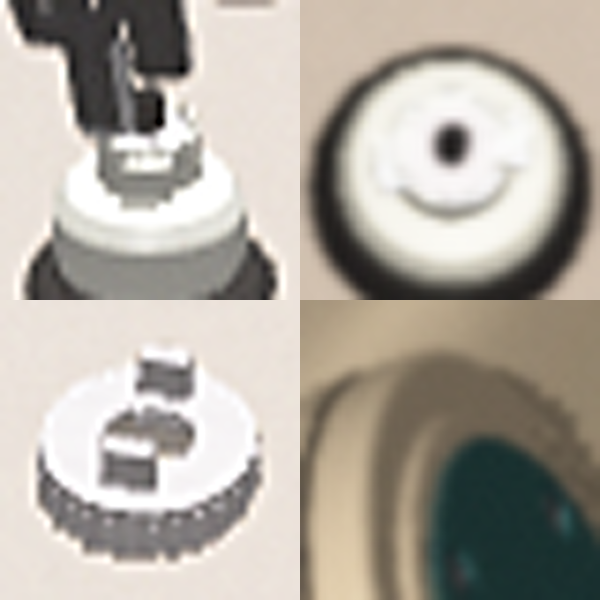

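```bash
python3 - <<'E'
from h import *
px=lambda x,y:(288+x*40/300-.5,265+(y-300)*40/300-.5)
a=onz("side",*px(130,442),36);b=onz("side",*px(167,356),36)
print(a,b,(a+b)/2,np.linalg.norm(a-b),np.degrees(np.arctan2(-(a-b)[0],(a-b)[1])))
# top: ears' shadows/dark lines at crop
tp=lambda x,y:(185+(x-532)*50/266-.5,181+y*50/266-.5)
a=onz("top",*tp(623,128),30);b=onz("top",*tp(706,136),30)
print(a,b,(a+b)/2,np.linalg.norm(a-b),np.degrees(np.arctan2(-(a-b)[0],(a-b)[1])))
# ring outline in side: flange ellipse centre
s=cv2.imread("pics/side6.png");h=cv2.cvtColor(s,cv2.COLOR_BGR2HSV)[262:310,285:332].astype(int)
m=((h[...,1]<16)).astype(np.uint8);ct=max(cv2.findContours(m,0,1)[0],key=cv2.contourArea);x,y,w,hh=cv2.boundingRect(ct);print(x+285,y+262,w,hh,onz("side",285+x+w/2-.5,285,20), proj("side",[413,338,20]))
for P in([463,-31.5,98],[463,-31.5,80]):print(proj("top",P))
E
```

```text
[415.82321853 362.01869024] [409.94177234 318.07694178] [412.88249544 340.04781601] 44.33360651686314 -7.623526230150156
[415.77395119 359.17912832] [409.95064791 313.21212062] [412.86229955 336.19562447] 46.33440036813975 -7.2200214285631565
293 270 30 29 [411.5236169  348.67231223] [307.53177351 282.08165476]
[336.8082739  179.00737707]
[336.7586559  180.34530629]
```

Call:
move_arm(plan=[[[-4,40,0],[-1.1,-4,0],1],[[-5,40,0],[-1.1,-4,0],1],[[-5,40,0],[0,0,4],1],[[-5,40,-20],[0,0,4.3],1],[[-5,28,-40],[0,0,0],1],[[0,0,-20],[0,0,0],1],[[0,0,0],[0,0,0],1],[[0,0,0],[0,0,0],1]])

```text
clock: 9.05
eef_pos: [416.1, 330.0, 100.1]
tool_rot: [3.141, 0.0, 3.01]
force: [-0.5, 0.8, -0.1]
width: 85.3
gripper_force: 0.0
```

```bash
python3 - <<'E'
from h import *
s=cams.get_image("side");st=status.read_state();print(st["eef_pos"],st["qpos"],st["tool_rot"],st["width"])
cv2.imwrite("pics/c7.png",cv2.resize(s[235:315,268:348],(480,480),interpolation=cv2.INTER_CUBIC))
E
```

```text
[416.23226078 330.20086523 100.27683537] [-0.93497901  0.67629618  0.32320877  1.97261195 -0.39044908  0.55118544
  1.09712323] [3.14011223e+00 6.66902565e-04 3.01045677e+00] 84.9220831919124
```

View pics/c7.png

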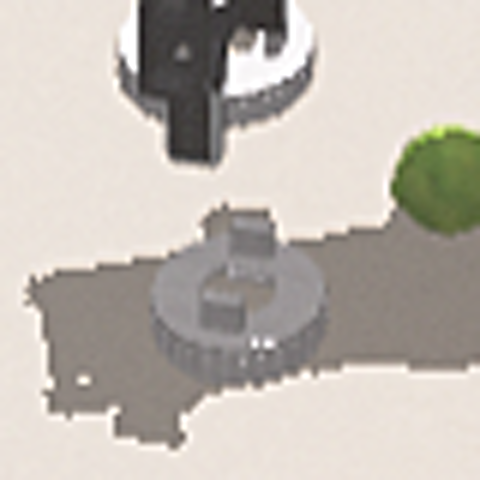

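Call:
move_arm(plan=[[[-3.3,8,-15],[0,0,0],1],[[0,0,-30],[0,0,0],1],[[0,0,-20],[0,0,0],1],[[0,0,-15],[0,0,0],1],[[0,0,0],[0,0,0],0.8],[[0,0,0],[0,0,0],0.5],[[0,0,0],[0,0,0],0.5],[[0,0,0],[0,0,0],0.5]])

```text
clock: 10.1
eef_pos: [412.4, 338.9, 19.7]
tool_rot: [3.14, 0.0, 3.012]
force: [0.1, 0.4, 4.7]
width: 52.3
gripper_force: 63.1
```

```bash
python3 - <<'E'
from h import *
st=status.read_state();print(st["eef_pos"],st["qpos"],st["tool_rot"],st["width"])
E
```

```text
[412.39157417 338.89986076  19.70895207] [-0.88832006  0.81144649  0.22846936  1.99390309 -0.45605208  0.38420422
  1.13787954] [3.14015483e+00 1.59133366e-04 3.01163564e+00] 52.307360291820586
```

Call:
move_arm(plan=[[[0,0,20],[0,0,0],0.4],[[0,0,50],[0,0,0],0.4],[[5,-40,50],[0,0,-8],0.4],[[6,-46,10],[0,0,-9],0.4],[[6,-46,0],[0,0,-9],0.4],[[6,-46,0],[0,0,-9],0.4],[[6,-46,0],[0,0,-9],0.4],[[6,-46,0],[0,0,-9],0.4],[[6,-46,0],[0,0,-9],0.4],[[5,-30,0],[0,0,-9],0.4]])

```text
clock: 11.35
eef_pos: [457.8, -8.7, 148.0]
tool_rot: [3.14, -0.001, 1.765]
force: [0.7, 0.1, -0.5]
width: 52.5
gripper_force: 63.0
```

Call:
move_arm(plan=[[[4.6,-24.4,0],[0,0,-1.5],0.4],[[0,0,0],[0,0,0],0.4],[[0,0,0],[0,0,0],0.4]])

```text
clock: 11.72
eef_pos: [462.0, -29.8, 147.5]
tool_rot: [-3.141, -0.002, 1.747]
force: [0.2, 0.1, -0.6]
width: 52.4
gripper_force: 63.0
```

```bash
python3 - <<'E'
from h import *
s=cams.get_image("side");t=cams.get_image("top");st=status.read_state();print(st["eef_pos"],st["qpos"],st["tool_rot"],st["width"])
c=lambda i,u,v,w,k:cv2.resize(i[v-w:v+w,u-w:u+w],(k,k),interpolation=cv2.INTER_CUBIC)
cv2.imwrite("pics/side8.png",s)
cv2.imwrite("pics/c8.png",np.hstack([c(s,309,185,30,400),c(t,337,175,30,400)]))
print(proj("side",[463,-31.5,st["eef_pos"][2]]),proj("side",[463,-31.5,131]))
E
```

```text
[462.04558619 -29.52811082 147.4787106 ] [-0.44635904  0.59262984  0.67043328  2.1205416  -0.62956944  0.63412557
  0.84391521] [-3.14149167e+00 -2.06032900e-03  1.74831798e+00] 52.46639741707154
[308.02415454 172.65973349] [308.110813   177.33844309]
```

View pics/c8.png

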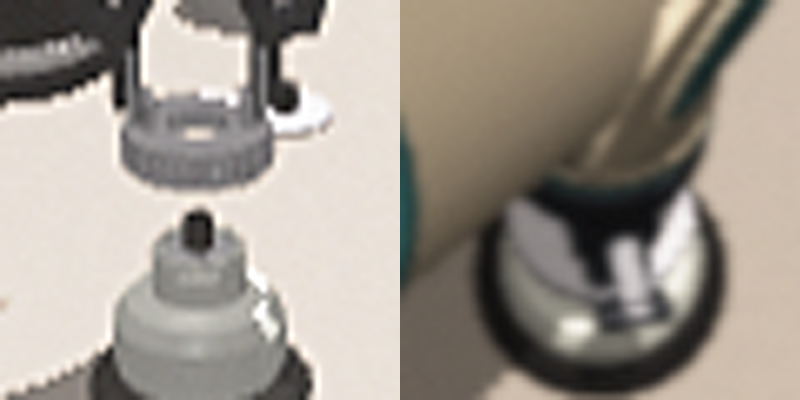

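```bash
python3 - <<'E'
from h import *
s=cv2.imread("pics/side8.png")
print(s[170:192,306:311].mean(axis=(1,2)).round().tolist())
print(s[172,290:328].mean(axis=1).round().tolist())
for y in(-36,-31.5,-27): print(y,proj("side",[463,y+36,127.8]),proj("side",[463-36,y,138]),proj("side",[463+36,y,138]))
# flange hole centre (light patch) 
E
```

```text
[142.0, 134.0, 116.0, 114.0, 181.0, 203.0, 146.0, 149.0, 134.0, 119.0, 121.0, 117.0, 109.0, 161.0, 224.0, 232.0, 177.0, 72.0, 59.0, 56.0, 57.0, 52.0]
[225.0, 224.0, 223.0, 225.0, 227.0, 233.0, 215.0, 196.0, 139.0, 87.0, 90.0, 113.0, 134.0, 148.0, 121.0, 128.0, 116.0, 117.0, 115.0, 118.0, 117.0, 124.0, 119.0, 145.0, 138.0, 119.0, 120.0, 80.0, 106.0, 255.0, 230.0, 210.0, 212.0, 246.0, 255.0, 252.0, 253.0, 249.0]
-36 [306.69335735 182.57260606] [319.43729802 175.29395941] [297.17932548 174.23102788]
-31.5 [306.4832083  183.20740582] [319.27116742 175.89425919] [296.94447545 174.824333  ]
-27 [306.27170303 183.84629427] [319.10398685 176.49835055] [296.70814607 175.4213641 ]
```

Call:
move_arm(plan=[[[0.5,-0.7,-25],[0,0,0],0.4],[[0,0,-15],[0,0,0],0.4],[[0,0,-8],[0,0,0],0.4],[[0,0,-6],[0,0,0],0.4],[[0,0,-3],[0,0,0],0.4]])

```text
clock: 12.45
eef_pos: [462.9, -31.6, 90.5]
tool_rot: [3.141, -0.001, 1.746]
force: [-0.1, -0.3, -0.3]
width: 52.6
gripper_force: 63.0
```

Call:
move_arm(plan=[[[0,0,-2],[0,0,0],0.4],[[0,0,-2],[0,0,0],0.4],[[0,0,-1],[0,0,0],0.4],[[0,0,-1],[0,0,0],0.4],[[0,0,0],[0,0,0],0.4]])

```text
clock: 13.08
eef_pos: [462.9, -31.6, 84.6]
tool_rot: [3.141, -0.001, 1.746]
force: [0.3, -0.4, 1.9]
width: 52.2
gripper_force: 63.2
```

Call:
move_arm(plan=[[[0,0,0],[0,0,-10],0.4],[[0,0,0],[0,0,-10],0.4],[[0,0,0],[0,0,-10],0.4],[[0,0,0],[0,0,-10],0.4]])

```text
clock: 13.58
eef_pos: [463.0, -31.5, 84.7]
tool_rot: [3.141, -0.001, 1.043]
force: [-0.1, -0.5, -0.6]
width: 52.7
gripper_force: 63.1
```

Call:
move_arm(plan=[[[0,0,0],[0,0,-10],0.4],[[0,0,0],[0,0,-10],0.4],[[0,0,0],[0,0,-10],0.4],[[0,0,0],[0,0,-10],0.4],[[0,0,0],[0,0,-10],0.4],[[0,0,0],[0,0,0],0.4],[[0,0,0],[0,0,0],0.4]])

```text
clock: 14.45
eef_pos: [463.0, -31.6, 84.6]
tool_rot: [3.141, -0.001, 0.178]
force: [0.4, 0.9, 0.5]
width: 52.4
gripper_force: 63.3
```

Call:
move_arm(plan=[[[0,0,0],[0,0,0],0.75],[[0,0,0],[0,0,0],0.9],[[0,0,0],[0,0,0],0.9],[[0,0,30],[0,0,0],0.9],[[0,0,50],[0,0,0],0.9],[[-8,50,20],[0,0,0],0.9],[[-8,58,0],[0,0,0],0.9],[[-8,58,0],[0,0,0],0.9],[[-8,58,0],[0,0,0],0.9],[[0,0,0],[0,0,0],0.9]])

```text
clock: 15.7
eef_pos: [429.3, 197.5, 183.6]
tool_rot: [-3.141, 0.001, 0.186]
force: [0.0, -0.2, 0.7]
width: 76.6
gripper_force: 0.0
```

```bash
python3 - <<'E'
from h import *
s=cams.get_image("side");t=cams.get_image("top");st=status.read_state();print(st["eef_pos"],st["force"])
c=lambda i,u,v,w,k:cv2.resize(i[v-w:v+w,u-w:u+w],(k,k),interpolation=cv2.INTER_CUBIC)
cv2.imwrite("pics/c9.png",np.hstack([c(s,309,190,20,400),c(t,337,181,20,400)]))
for y in(20,-25):
  print(proj("side",[463,-31.5,84]),proj("top",[463,-31.5,84]))
E
```

```text
[430.46963245 192.58742598 184.40229895] [0.50141325 0.22515888 0.66608885]
[308.35172128 190.36835167] [336.76956347 180.05126805]
[308.35172128 190.36835167] [336.76956347 180.05126805]
```

View pics/c9.png

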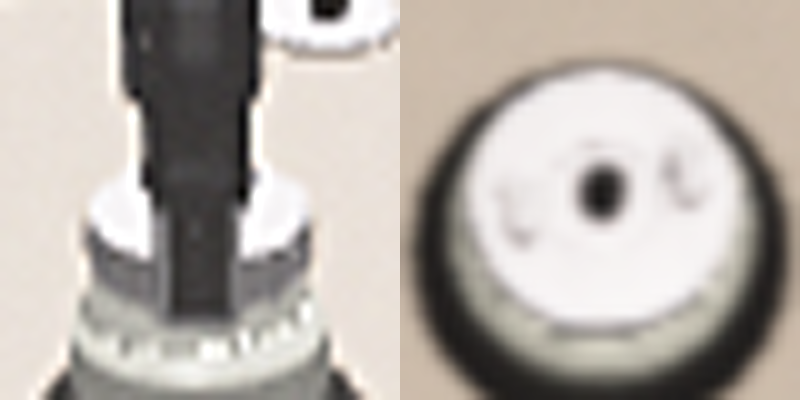

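```bash
python3 -c "
from cell import ctrl;print(ctrl.finish_job())"
```

```text
the job is handed in; nothing more can be done
None
```

The crock is closed and the job was handed in at about 16 s. The small disc is in the mouth and the small ring is down on the neck, ears about 5 degrees from the lug line by image estimate. The gripper is open and clear; no verdict came back.

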